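# Refit the slicer's thickness knob and close it

## Robot

A 6-joint arm with a two-finger parallel gripper is mounted at the origin on the work surface. World frame = base frame: x ahead of the robot, y to its left, z up, the work surface at z = 0. Lengths are in m, angles in degrees, forces in N, time in s.
With the tool pointing down it reaches from about 0.25 to 0.725 m from the base axis. Payload 9.7 kg.
Tool frame: the origin (TCP) lies at the very end of the fingers, on their centre line; the grasp point (between the pads) lies 19 mm behind it; z points along the fingers, y is the direction in which the jaws open and shut (so a half turn about z gives the same grasp; the last joint's range is limited). The gripper opens to 85 mm and grips with 20 to 120 N. Pads are 22 mm wide; open, the fingers measure 114 mm over their backs; the gripper's body (76 mm by 85 mm) begins 54 mm behind the grasp point. The pads swing forward as they close: fully open they stand 13 mm farther back than shut.
Start: joints at [-66.864, 4.979, 10.078, 95.1, 0, 90], TCP at [0.216, -0.506, 0.203] pointing down, gripper open.
Joint ranges: [-179.16, 179.16], [-48.56, 103.87], [-65.8, 70.77], [-126.05, 130.52], [-82.76, 87.17], [-180, 180]. Speed limits (degrees/s): [127.2, 127.2, 147.25, 180, 180, 180].

## Interface

Orientations are given as [roll, pitch, yaw] about the fixed x, y, z axes, in that order (R = Rz(yaw) Ry(pitch) Rx(roll)).
In Python, from workcell import bot gives the robot as it stands. The module is installed in compiled form; this text tells all that it offers.
- The arm moves only by the tool step_arm, never from a script. Its arguments are lists of equal length, an entry for each row: "dr": the turn, a rotation vector about the tool's x, y, z in rad, a list of three; "xyz": the shift along the tool's x, y, z in units of 40 mm (1.0 is 40 mm), a list of three; "gripper": the opening, from 0 (shut) to 1 (fully open). In form: {"dr": [[wx, wy, wz], ...], "xyz": [[x, y, z], ...], "gripper": [gripper, ...]}. A call has exactly 8 rows; each row is the pose to reach, as a shift and turn from the pose commanded when the call began, along the tool's axes at that moment; what a row does not reach only later rows make up. A row lasts 1/10 s, in which the tool goes at most 50 mm and 8.59 degrees, less where a joint would pass 70% of its speed; a pose out of reach is approached as far as the arm can. A call with a gripper value outside its range is refused whole. The fingers move at their own pace and stop on an object; "squeeze" is the grip in N (left out, the last holds). Time passes only in rows, so rows that repeat a pose let the fingers close, or fill a call up. It gives the time, the measured TCP pose, the force and the opening at its end, in the units of the state.
- bot.get_obs(): the state, without advancing time (a new reading comes with each control period).
- bot.camera(name): name is "scene" or "side" or "wrist"; returns a dict with "image" (400x640x3 uint8, red, green, blue), "camera_matrix" (3x3 intrinsics, pixels), "R" (3x3) and "t" (3): a world point X has camera coordinates R X + t. Camera axes: x right, y down, z forward; pixel columns grow to the right and rows downward; lengths in m; the calibration is good to about 2 mm. The wrist camera is an equidistant fisheye: a pixel r from the principal point sees the ray r / f radians off the axis. A picture is of the moment at which its call begins. There is no depth.
- bot.job_done(): hands the job in, once; it reports no verdict.
Trained networks look in a picture, given as the dict that the camera call returned (one of the last four; its "shot" number tells which), for a name from the list of things; names that differ only in an ending like _2 or _b are one class to them, and where a whole thing is asked for, a point or a joint stands for the part that bears it (a point fixed in the world has none). Each returns a list of dicts, best first, with "p" (0 to 1); they miss things now and then, are a little off and sometimes report something else, mostly with a low value. They report only what shows in the picture. A call takes as long as a camera call.
- bot.regions_of(picture, thing): "region" (400x640 bool, what is visible of it) and "box" ([centre column, centre row, width, height] in pixels, round what is visible of it).
The state is a dict: "time": time; "q": joint angles; "qd": joint speeds; "joint_efforts": joint torques, N m; "ee_pos": TCP position; "tcp_rot": TCP orientation; "wrist_force": force on the tool from outside, world axes, zero at the start; "torque": the same for the moment, N m; "opening": finger opening in m.
Only numpy, scipy, OpenCV 4.12 (cv2) and the standard library are available. Lean on these libraries where they do the work, as an engineer would, in place of code of your own. Each camera call takes 0.05 s, during which the arm holds its last target.

## Task

The slicer's black thickness knob is back from the wash: pick it up, set it on the spindle in the slicer's dial, and press gently while slowly turning it until the slot inside finds the spindle's key and the knob drops fully home. Then turn the knob clockwise until its red nose points at the red closed mark, and let go. Never force it, and leave everything else on the counter as it is.

Things in the scene. Friction and masses are not known exactly. Their poses are not given: they have to be found in the camera images.
- knob_grip (a point): middle of the grip bar of the loose black knob, on its axis, 53 mm above its underside. z is up along the axis, x towards its red nose and along the bar. The bar is 16 mm wide (along y), 46 mm long (along x) and spans 36 to 70 mm above the underside; a red line runs along its top. The round skirt below it is 56 mm across
- knob_nose (a point): tip of the knob's red nose, 38 mm from the knob's axis towards its +x, 31 mm above its underside
- knob: the same knob, about 0.12 kg, standing upright; origin on its axis at the underside. From below it has a round blind bore, 14.6 mm wide and 32 mm deep, and beside it one key slot 7.5 mm wide along the bore's whole depth, on the nose side (+x), reaching 21.5 mm from the axis
- dial (a point): point on the spindle's axis at the slicer's round steel dial face (100 mm across, 60 mm above the counter). z is up; +x points from the spindle to the red closed mark; black ticks follow anticlockwise seen from above, every 0.25 rad. A knob that is home lies with its underside on this face
- spindle_tip (a point): top of the upright spindle, a round steel shaft 12 mm thick standing 29 mm above the dial face; this point does not turn with it. One steel key, 6 mm wide, reaches 20 mm from the axis, from the face to 16 mm above it. The bore slips over the round shaft first; unless slot and key are in line (2 degrees of play either way) the knob stops on the key, 16 mm short of home
- closed_mark (a point): the red closed mark on the dial face, 41 mm from the spindle. Nose and key point to it when shut: the spindle's clockwise stop. The key was left 22 to 86 degrees anticlockwise of it, not measured; the other stop is at 92 degrees. The spindle is stiff (0.18 N m): it stays put under a lightly pressed turning knob and holds where left
- slicer: white cheese slicer, fixed; origin on the counter below the spindle, axes as for the dial. Its deck, 56 mm high, reaches 90 mm to -x, 110 mm to +x, 90 mm to -y and 295 mm to +y of the spindle; an aluminium carriage from 137 mm to +y (110 mm high), then from 190 mm the round blade and motor housing (247 mm high)
- spare: spare white plastic knob, round, 42 mm across and 50 mm high; not for this machine, leave it alone; origin under its centre
- weight: brass scale weight, 44 mm across, 62 mm high; bystander; origin under its centre
- jar: closed green glass jar, 68 mm across, 100 mm high; bystander; origin under its centre
- cheese: block of white herb cheese, 100 x 70 x 50 mm, on a wooden board; bystander; origin under its centre
- dish: white china dish, 100 mm across, 45 mm high; bystander; origin under its centre
- spatula: blue-handled spatula, 200 mm long, lying on the counter; bystander

How it is judged (in metres and radians):
On the way, in this order (a step that is already met when the one before it is completed fails the run):
1. the knob is pushed fully home on the spindle, slot over key (z of knob_grip in the frame of dial below 0.057 m and horizontal distance between knob_grip and dial below 0.005 m and angle between knob_grip's own z axis and vertical below 0.1 rad), for 0.1 s.
2. the seated knob is turned clockwise to the closed mark (all of step 1 and angle between the x axis of knob_grip and the x axis of dial, either way round below 0.25 rad and x of knob_nose in the frame of dial above 0.015 m), for 0.1 s.
At the end, for the whole second after the job is handed in: The knob stands fully home on the spindle (underside within 4 mm of the dial face, within 5 mm of its axis, tilted less than 6 degrees), its red nose within 14 degrees of the red closed mark, at rest and released (all of step 2 and linear speed of knob below 0.01 m/s and angular speed of knob below 0.1 rad/s); the robot touches nothing.
It fails at once if the knob is forced against the slicer (more than 45 N) (contact force between knob and slicer above 45 N).
It fails at once if another thing on the counter (spare knob, weight, jar, cheese, dish or spatula) is moved by more than 25 mm (distance of any of spare, weight, jar, cheese, dish, spatula from where it was at the start of the episode above 0.025 m).
It also fails if it takes over 64 s, if anything falls off the work surface, if the arm or the gripper's body presses on something with over 40 N, if the wrist force passes 120 N, or if a joint passes its speed limit or range.

## Working session

There is one attempt and no reset: what is moved stays moved. The work goes in short steps, Python scripts to look and compute and a tool call to move; the robot and the scene stay as the last step left them, time stands still between calls to the robot, and variables do not carry over. Pictures are saved under pics/ and viewed, and the job is handed in when it is done.

Besides the shell and the picture viewer there is one more tool, called after "Call:" by a JSON object that holds its "name" and its "arguments", one argument or row to a line. step_arm: Moves the arm, as the interface text tells. Its arguments: {"type":"object","properties":{"dr":{"type":"array"},"xyz":{"type":"array"},"gripper":{"type":"array"},"squeeze":{"type":"number"}},"required":["dr","xyz","gripper"]}

```bash
mkdir -p pics; cat > h.py <<'E'
import numpy as np, cv2
from workcell import bot
def save(p,n): cv2.imwrite(f'pics/{n}.png',cv2.cvtColor(p['image'],cv2.COLOR_RGB2BGR))
def ray(p,u,v,fish=False):
    K=p['camera_matrix'];R=np.array(p['R']);t=np.array(p['t'])
    x=(u-K[0][2])/K[0][0];y=(v-K[1][2])/K[1][1]
    if fish:
        th=np.hypot(x,y); d=np.array([x/th*np.sin(th),y/th*np.sin(th),np.cos(th)]) if th>1e-9 else np.array([0,0,1.])
    else: d=np.array([x,y,1.])
    return -R.T@t, R.T@(d/np.linalg.norm(d))
def atz(p,u,v,z,fish=False):
    c,d=ray(p,u,v,fish); return c+d*(z-c[2])/d[2]
def proj(p,X,fish=False):
    K=p['camera_matrix'];c=np.array(p['R'])@np.array(X)+np.array(p['t'])
    if fish:
        r=np.hypot(c[0],c[1]);th=np.arctan2(r,c[2]);return K[0][0]*th*c[0]/r+K[0][2],K[1][1]*th*c[1]/r+K[1][2]
    return K[0][0]*c[0]/c[2]+K[0][2],K[1][1]*c[1]/c[2]+K[1][2]
E
python3 - <<'E'
from h import *
print(bot.get_obs())
for n in ['scene','side','wrist']:
    p=bot.camera(n);save(p,n+'0');print(n,p['camera_matrix'],-np.array(p['R']).T@p['t'])
    for th in ['knob','dial','spindle_tip','closed_mark','knob_nose','slicer','spare','jar']:
        r=bot.regions_of(p,th);print(th,[(round(a['p'],2),np.round(a['box'])) for a in r[:2]])
E
```

```text
{'time': 0.0, 'q': array([-6.68646386e+01,  5.01040823e+00,  1.00320857e+01,  9.50989521e+01,
        1.29307172e-03,  9.00014729e+01]), 'qd': array([-0.03508466, -0.13832198, -0.08076534, -0.04286058,  0.04532033,
        0.04403829]), 'joint_efforts': array([ 2.56618318e-03, -5.20385563e+01,  4.64808404e+01,  1.63501682e-02,
        1.66265731e-04,  1.77231550e-05]), 'ee_pos': array([ 0.21599462, -0.5055095 ,  0.20196852]), 'tcp_rot': array([-1.79922725e+02, -1.29108405e-03,  2.31338867e+01]), 'wrist_force': array([ 0.22211615, -0.17588355,  0.17453838]), 'torque': array([ 0.00140708,  0.00944501, -0.05021603]), 'opening': 0.08547658097827744}
scene [[394.75858678   0.         314.15668172]
 [  0.         394.75858678 201.46282666]
 [  0.           0.           1.        ]] [ 1.07610802 -0.55315679  0.69124405]
knob [(0.88, array([267., 218.,  26.,  34.]))]
dial [(0.83, array([413., 146., 160., 128.]))]
spindle_tip [(0.8, array([412., 146., 159., 125.]))]
closed_mark [(0.69, array([412., 147., 161., 132.])), (0.5, array([227., 260.,  19.,  20.]))]
knob_nose [(0.63, array([265., 217
[... 521 characters left out ...]
 168.,  40.,  21.]))]
spindle_tip [(0.55, array([242., 328., 245., 143.]))]
closed_mark [(0.76, array([244., 327., 239., 145.])), (0.46, array([375., 224.,  21.,  33.]))]
knob_nose [(0.94, array([375., 226.,  25.,  34.])), (0.2, array([242., 326., 240., 148.]))]
slicer [(0.93, array([245., 328., 242., 144.]))]
spare [(0.69, array([375., 199.,  15.,  22.]))]
jar [(0.72, array([301., 186.,  22.,  41.]))]
wrist [[309.70691629   0.         323.96178195]
 [  0.         309.70691629 200.01675206]
 [  0.           0.           1.        ]] [ 0.28785864 -0.4755197   0.37459146]
knob []
dial [(0.18, array([344.,  35.,  94.,  70.]))]
spindle_tip []
closed_mark []
knob_nose []
slicer []
spare []
jar []
```

View pics/scene0.png

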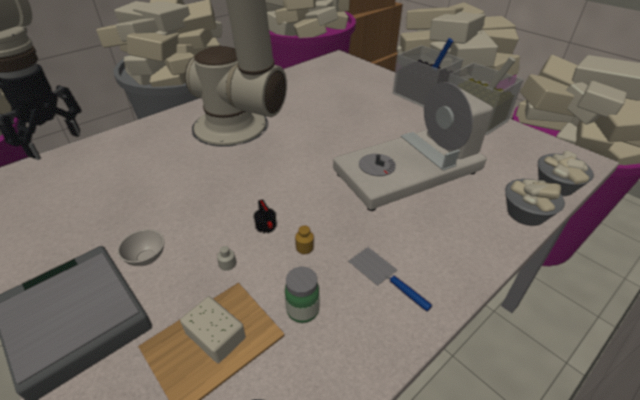

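View pics/side0.png

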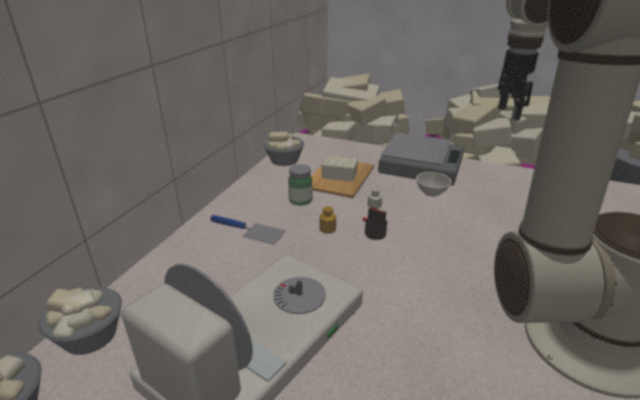

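View pics/wrist0.png

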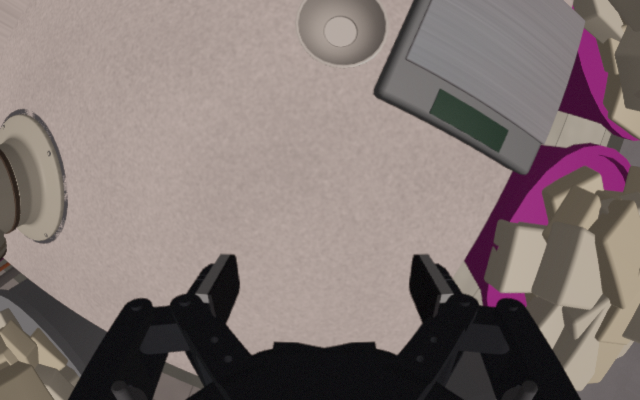

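```bash
python3 - <<'E'
import cv2
a=cv2.imread('pics/scene0.png');b=cv2.imread('pics/side0.png')
c=cv2.resize(a[80:280,210:410],(600,600),interpolation=2);cv2.imwrite('pics/sc_k.png',cv2.resize(a[180:260,230:330],(800,640)[:2],interpolation=2)[:600])
cv2.imwrite('pics/sc_d.png',cv2.resize(a[120:220,330:460],(780,600),interpolation=2))
cv2.imwrite('pics/sd_d.png',cv2.resize(b[190:340,230:430],(800,600),interpolation=2))
E
```

```text
(no output)
```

View pics/sc_k.png

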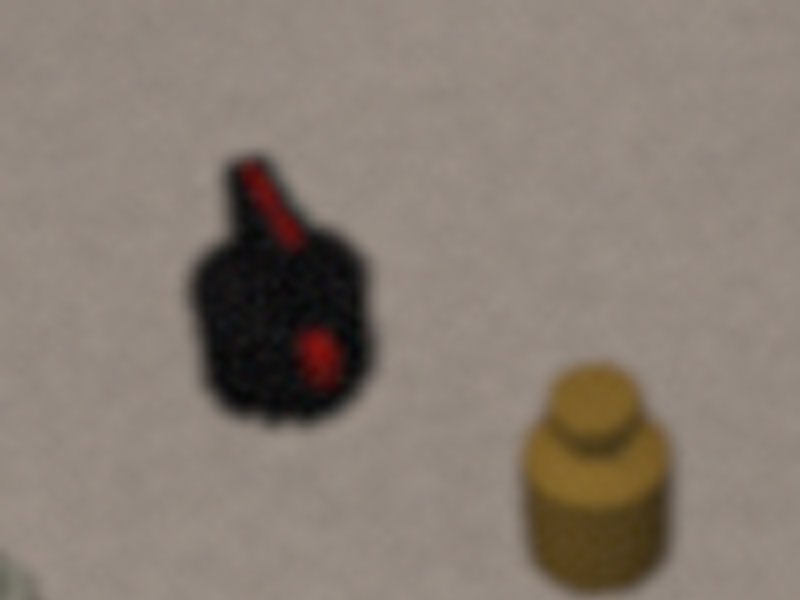

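View pics/sc_d.png

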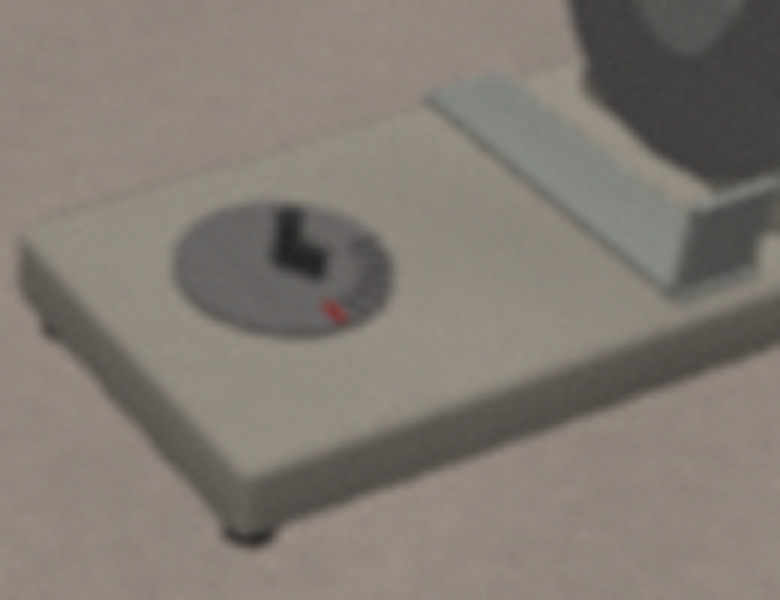

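View pics/sd_d.png

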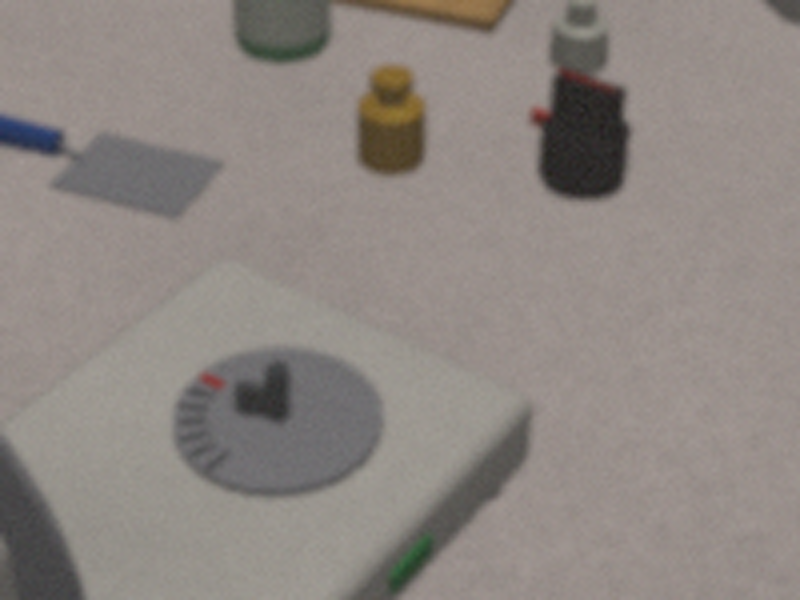

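```bash
cat > m.py <<'E'
from h import *
a=bot.camera('scene');b=bot.camera('side')
def tri(ua,ub):
    (c1,d1),(c2,d2)=ray(a,*ua),ray(b,*ub)
    A=np.stack([d1,-d2],1);s=np.linalg.lstsq(A,c2-c1,rcond=None)[0]
    P=c1+d1*s[0];Q=c2+d2*s[1];return (P+Q)/2,np.linalg.norm(P-Q)
S=lambda x,y:(330+x/6-.4,120+y/6-.4); D=lambda x,y:(230+x/4-.4,190+y/4-.4); K=lambda x,y:(230+x/8-.45,180+y/8-.45)
np.set_printoptions(precision=4,suppress=True)
print('bar sc',atz(a,*K(250,165),.07),atz(a,*K(292,245),.07))
print('bar sd',atz(b,*D(562,72),.07),atz(b,*D(622,90),.07))
print('nose',tri(K(325,360),D(538,117)))
print('dial',atz(a,*S(284,270),.06),atz(b,*D(279,420),.06))
print('mark',atz(a,*S(336,313),.06),atz(b,*D(212,381),.06))
print('tip',atz(a,*S(290,213),.089),atz(b,*D(278,367),.089))
print('keyend',atz(a,*S(317,262),.076),atz(b,*D(243,385),.076))
E
python3 m.py
```

```text
bar sc [ 0.456  -0.1858  0.07  ] [ 0.493  -0.1971  0.07  ]
bar sd [ 0.4874 -0.191   0.07  ] [ 0.4478 -0.1842  0.07  ]
nose (array([ 0.5026, -0.1966,  0.0301]), np.float64(0.0006762009619311623))
dial [0.5346 0.1395 0.06  ] [0.5262 0.148  0.06  ]
mark [0.5712 0.1327 0.06  ] [0.5675 0.1347 0.06  ]
tip [0.5325 0.1414 0.089 ] [0.5276 0.1443 0.089 ]
keyend [0.5539 0.1372 0.076 ] [0.5441 0.1483 0.076 ]
```

```bash
cat >> h.py <<'E'
from scipy.spatial.transform import Rotation as Ro
np.set_printoptions(precision=4,suppress=True)
def cmd(pos,yaw):
    o=bot.get_obs();R=Ro.from_euler('xyz',o['tcp_rot'],degrees=True)
    T=Ro.from_euler('xyz',[180,0,yaw],degrees=True)
    print('t',o['time'],'pos',o['ee_pos'],'rot',o['tcp_rot'],'F',o['wrist_force'],'op',o['opening'])
    print('dr',(R.inv()*T).as_rotvec(),'xyz',R.inv().apply(np.array(pos)-o['ee_pos'])/.04)
E
python3 -c "
from h import *
cmd([.395,-.173,.22],-13)"
```

```text
t 1.45 pos [ 0.2161 -0.5058  0.2027] rot [179.9999  -0.0004  23.1352] F [ 0.7599  0.3218 -0.6255] op 0.08579861456036031
dr [-0.     -0.      0.6307] xyz [ 7.3812 -5.893  -0.4329]
```

Call:
{"name": "step_arm", "arguments": {
  "dr": [
    [0,0,0.63],
    [0,0,0.63],
    [0,0,0.63],
    [0,0,0.63],
    [0,0,0.63],
    [0,0,0.63],
    [0,0,0.63],
    [0,0,0.63]
  ],
  "xyz": [
    [7.38,-5.89,-0.43],
    [7.38,-5.89,-0.43],
    [7.38,-5.89,-0.43],
    [7.38,-5.89,-0.43],
    [7.38,-5.89,-0.43],
    [7.38,-5.89,-0.43],
    [7.38,-5.89,-0.43],
    [7.38,-5.89,-0.43]
  ],
  "gripper": [1,1,1,1,1,1,1,1]
}}

```text
time: 2.25
ee_pos: [0.3956, -0.1709, 0.2203]
tcp_rot: [180.0, -0.1, -12.9]
wrist_force: [0.7, -0.1, -0.1]
opening: 0.0852
```

```bash
python3 -c "
from h import *
p=bot.camera('wrist');save(p,'w1')
cmd([.395,-.173,.22],-13)
np.save('w1.npy',p,allow_pickle=True)
for n in ['knob','knob_grip']:
  print([(r['p'],r['box']) for r in bot.regions_of(p,n)])
cv2.imwrite('pics/w1z.png',cv2.resize(cv2.cvtColor(p['image'],4)[50:250,200:450],(750,600),interpolation=2))
"
```

```text
t 2.3 pos [ 0.3977 -0.167   0.2204] rot [-179.8787   -0.0871  -12.7624] F [ 0.6323  1.6209 -0.0498] op 0.08564416758065979
dr [-0.0021 -0.0015  0.0041] xyz [-0.0337  0.1604  0.0106]
[(0.75, [330.2, 99.4, 47.3, 57.4])]
[(0.57, [326.3, 100.9, 50.4, 53.6])]
```

View pics/w1.png

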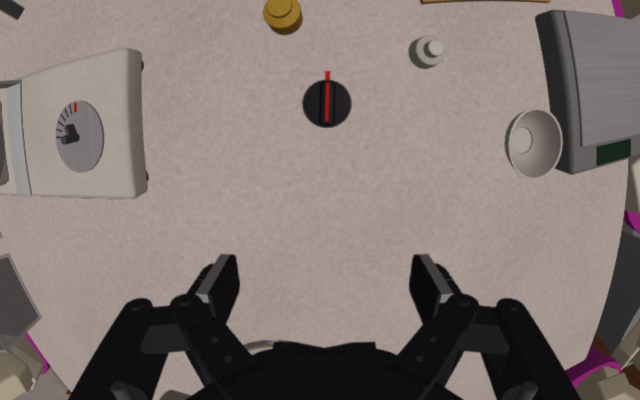

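View pics/w1z.png

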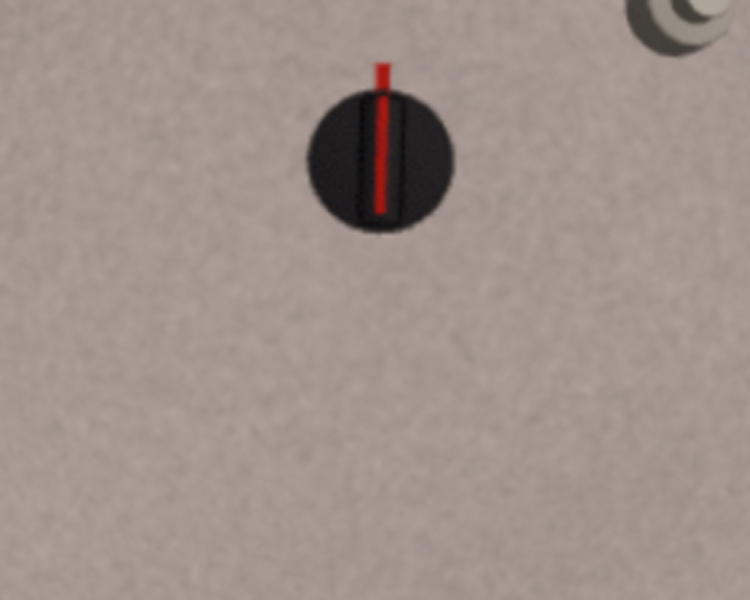

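```bash
python3 -c "
from h import *
p=np.load('w1.npy',allow_pickle=True).item()
f=lambda x,y,z:atz(p,200+x/3-.33,50+y/3-.33,z,True)
A,B,N=f(384,95,.07),f(381,214,.07),f(383,64,.031)
print(A,B,(A+B)/2,np.linalg.norm(A-B),np.degrees(np.arctan2(*(A-B)[1::-1])),N)
# skirt circle
L,Rr=f(307,160,.034),f(455,160,.034);print((L+Rr)/2,np.linalg.norm(L-Rr))
C=(A+B)/2;print('nose dist',np.linalg.norm(N[:2]-C[:2]),np.degrees(np.arctan2(*(N-C)[1::-1])))
yaw=np.radians(-13);
o=lambda c,r:[np.round(atz(p,c,r,z,True),3) for z in (.0,.06)]
print('dial',o(79,136),'weight',o(283,12))
for dd in (.07,):cmd([C[0],C[1],.13],-14)
"
```

```text
[ 0.4951 -0.1976  0.07  ] [ 0.4551 -0.1874  0.07  ] [ 0.4751 -0.1925  0.07  ] 0.041355572474857355 -14.30217114781402 [ 0.5099 -0.2011  0.031 ]
[ 0.4738 -0.192   0.034 ] 0.05625933538935635
nose dist 0.03587424667604815 -13.814363078624885
dial [array([0.543, 0.197, 0.   ]), array([0.532, 0.138, 0.06 ])] weight [array([ 0.603, -0.166,  0.   ]), array([ 0.583, -0.169,  0.06 ])]
t 2.4 pos [ 0.3959 -0.1711  0.2201] rot [-179.9988   -0.0264  -12.6908] F [0.4618 0.129  0.2171] op 0.08561274936076108
dr [-0.     -0.0005  0.0229] xyz [2.0485 0.0862 2.2535]
```

```bash
cat > k.py <<'E'
from h import *
p=bot.camera('wrist')
im=p['image'].astype(int);m=((im[...,0]>110)&(im[...,1]<70)&(im[...,2]<70)).astype(np.uint8)
r=bot.regions_of(p,'knob');print([(q['p'],q['box']) for q in r])
b=r[0]['box'];x0,x1,y0,y1=[int(v) for v in (b[0]-b[2],b[0]+b[2],b[1]-b[3],b[1]+b[3])]
mm=np.zeros_like(m);mm[max(y0,0):y1,x0:x1]=m[max(y0,0):y1,x0:x1]
n,l,s,c=cv2.connectedComponentsWithStats(mm,connectivity=8);print(s[1:],c[1:])
pts=np.argwhere(mm)[:,::-1].astype(float)
W=np.array([atz(p,u,v,.07,True)[:2] for u,v in pts]);
d=W-W.mean(0);w,V=np.linalg.eigh(d.T@d);print('yaw',np.degrees(np.arctan2(V[1,1],V[0,1])),'mean',W.mean(0),'ext',(d@V[:,1]).min(),(d@V[:,1]).max())
save(p,'kk');cv2.imwrite('pics/kkz.png',cv2.resize(cv2.cvtColor(p['image'],4)[max(y0,0):y1,x0:x1],None,fx=6,fy=6,interpolation=2))
print(x0,max(y0,0));np.save('kk.npy',p,allow_pickle=True);cmd([0,0,0],0)
E
python3 k.py
```

```text
[(0.94, [329.0, 100.8, 47.8, 56.6])]
[[325  71   6  10  40]
 [325  83   5  38 124]] [[327.45    76.15  ]
 [326.8629 101.8145]]
yaw 165.81486036722472 mean [ 0.4811 -0.1935] ext -0.025672920079144162 0.025504454288029048
281 44
t 2.5 pos [ 0.3949 -0.1732  0.2199] rot [179.9846  -0.0009 -12.9074] F [ 0.1039 -0.8174  0.5903] op 0.08546927748809957
dr [ 0.0003  0.     -0.2253] xyz [-10.5914  -2.0159   5.497 ]
```

View pics/kkz.png

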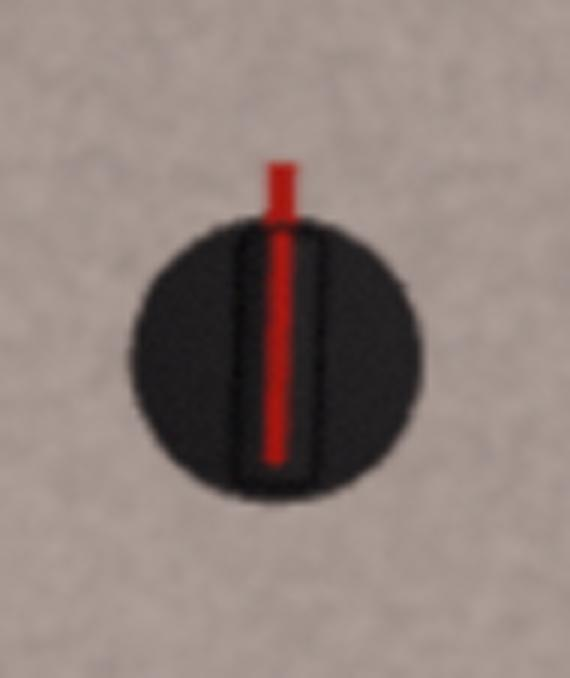

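```bash
python3 -c "
from h import *
p=np.load('kk.npy',allow_pickle=True).item()
f=lambda x,y,z:atz(p,281+x/6-.42,44+y/6-.42,z,True)
print('bar',f(285,222,.07),f(272,488,.07),'nose',f(283,161,.031),'skirt',f(130,358,.034),f(423,358,.034),f(278,503,.03))
A,B=f(286,232,.07),f(275,464,.07);print(A,B,np.degrees(np.arctan2(*(A-B)[1::-1])),(A+B)/2)
s=bot.camera('scene');q=bot.camera('side')
for P in [[.473,-.192,.07],[.4952,-.1976,.07],[.5099,-.2011,.031]]: print(proj(s,P),proj(q,P))
cmd([.4725,-.192,.12],-14)
"
```

```text
bar [ 0.4961 -0.198   0.07  ] [ 0.4515 -0.1857  0.07  ] nose [ 0.5108 -0.2014  0.031 ] skirt [ 0.4798 -0.1646  0.034 ] [ 0.4677 -0.219   0.034 ] [ 0.4459 -0.1859  0.03  ]
[ 0.4944 -0.1978  0.07  ] [ 0.4555 -0.1871  0.07  ] -15.305133434364835 [ 0.4749 -0.1924  0.07  ]
(np.float64(262.82311998185105), np.float64(204.89066080434196)) (np.float64(375.88108605882263), np.float64(208.53183698537774))
(np.float64(266.4436010363849), np.float64(210.75673435899353)) (np.float64(367.80406519636136), np.float64(205.70423674072285))
(np.float64(270.33464158511055), np.float64(226.73809434061127)) (np.float64(361.7409650558707), np.float64(217.15055104987414))
t 2.6 pos [ 0.3946 -0.174   0.2198] rot [179.9915   0.0096 -13.0425] F [-0.4733  0.1765 -0.0087] op 0.08516078973302584
dr [0.0001 0.0002 0.0167] xyz [ 2.0001 -0.0008  2.4951]
```

Call:
{"name": "step_arm", "arguments": {
  "dr": [
    [0,0,0.025],
    [0,0,0.025],
    [0,0,0.025],
    [0,0,0.025],
    [0,0,0.025],
    [0,0,0.025],
    [0,0,0.025],
    [0,0,0.025]
  ],
  "xyz": [
    [1.0,0,1.0],
    [2.02,-0.01,2.0],
    [2.02,-0.01,2.7],
    [2.02,-0.01,3.3],
    [2.02,-0.01,3.8],
    [2.02,-0.01,4.2],
    [2.02,-0.01,4.48],
    [2.02,-0.01,4.48]
  ],
  "gripper": [1,1,1,1,1,1,1,1]
}}

```text
time: 3.4
ee_pos: [0.4726, -0.1915, 0.0392]
tcp_rot: [-180.0, 0.1, -14.5]
wrist_force: [-0.2, -0.4, 1.2]
opening: 0.0857
```

```bash
python3 -c "
from h import *
p=bot.camera('wrist');save(p,'w2');cmd([.4735,-.192,.041],-14.5)"
```

```text
t 3.45 pos [ 0.4732 -0.1915  0.0404] rot [-179.9947    0.0507  -14.4751] F [0.1696 0.7389 0.0745] op 0.08554721839875011
dr [-0.0001  0.0009  0.0004] xyz [ 0.0099  0.0102 -0.0141]
```

View pics/w2.png

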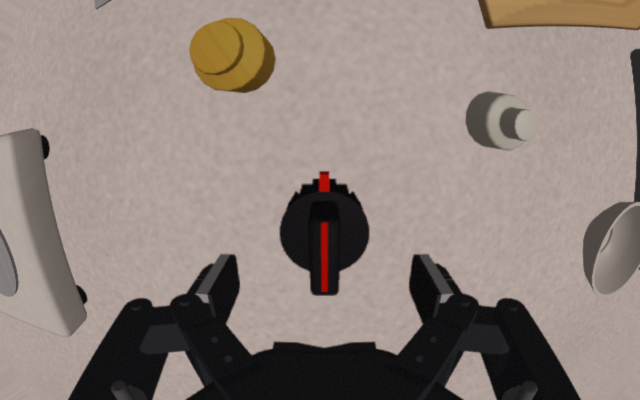

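Call:
{"name": "step_arm", "arguments": {
  "dr": [
    [0,0,0],
    [0,0,0],
    [0,0,0],
    [0,0,0],
    [0,0,0],
    [0,0,0],
    [0,0,0],
    [0,0,0]
  ],
  "xyz": [
    [0,0,0],
    [0,0,0],
    [0,0,0],
    [0,0,0],
    [0,0,0],
    [0,0,0],
    [0,0,0],
    [0,0,0]
  ],
  "gripper": [0,0,0,0,0,0,0,0],
  "squeeze": 40
}}

```text
time: 4.25
ee_pos: [0.474, -0.1911, 0.041]
tcp_rot: [180.0, -0.0, -14.4]
wrist_force: [0.4, -2.0, 4.0]
opening: 0.0125
```

```bash
python3 -c "
from h import *
p=bot.camera('wrist');save(p,'w3');cmd([.4735,-.192,.041],-14.5)"
```

```text
t 4.3 pos [ 0.474  -0.1911  0.041 ] rot [179.9808  -0.0378 -14.3964] F [-1.1067 -1.0395  4.6666] op 0.012237538220742921
dr [ 0.0003 -0.0007  0.0018] xyz [-0.0068  0.0261  0.0004]
```

View pics/w3.png

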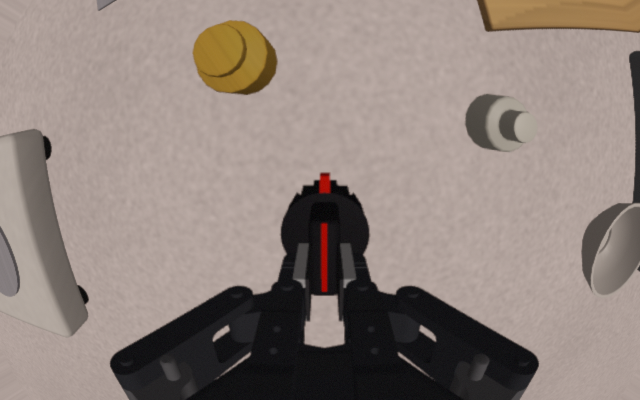

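```bash
python3 -c "
from h import *
p=np.load('kk.npy',allow_pickle=True).item()
cmd([.435,.085,.2],30)"
```

```text
t 4.3 pos [ 0.474  -0.1911  0.041 ] rot [179.9808  -0.0378 -14.3964] F [-1.1067 -1.0395  4.6666] op 0.012237538220742921
dr [ 0.0006 -0.0005 -0.7749] xyz [-2.6582 -6.4408 -3.9785]
```

Call:
{"name": "step_arm", "arguments": {
  "dr": [
    [0,0,0],
    [0,0,0],
    [0,0,0],
    [0,0,-0.15],
    [0,0,-0.3],
    [0,0,-0.45],
    [0,0,-0.6],
    [0,0,-0.7]
  ],
  "xyz": [
    [0,0,-0.6],
    [0,0,-1.7],
    [0,0,-2.8],
    [-0.2,-0.7,-3.6],
    [-0.6,-1.7,-3.98],
    [-1.1,-2.7,-3.98],
    [-1.5,-3.6,-3.98],
    [-2.0,-4.6,-3.98]
  ],
  "gripper": [0,0,0,0,0,0,0,0]
}}

```text
time: 5.1
ee_pos: [0.4415, 0.0087, 0.1995]
tcp_rot: [-180.0, 0.0, 26.0]
wrist_force: [0.4, 0.5, -2.3]
opening: 0.0121
```

```bash
python3 -c "
from h import *
cmd([.435,.085,.2],30)"
```

```text
t 5.1 pos [0.4415 0.0087 0.1995] rot [-179.9683    0.017    26.0215] F [ 0.4416  0.4979 -2.3307] op 0.012127753861703517
dr [-0.0006  0.0003 -0.0694] xyz [ 0.6917 -1.7855 -0.0125]
```

Call:
{"name": "step_arm", "arguments": {
  "dr": [
    [0,0,-0.07],
    [0,0,-0.07],
    [0,0,-0.07],
    [0,0,-0.07],
    [0,0,-0.07],
    [0,0,-0.07],
    [0,0,-0.07],
    [0,0,-0.07]
  ],
  "xyz": [
    [0.3,-0.9,0],
    [0.69,-1.7,0],
    [0.69,-1.7,0],
    [0.69,-1.7,0],
    [0.69,-1.7,0],
    [0.69,-1.7,0],
    [0.69,-1.7,0],
    [0.69,-1.7,0]
  ],
  "gripper": [0,0,0,0,0,0,0,0]
}}

```text
time: 5.9
ee_pos: [0.4375, 0.0799, 0.1999]
tcp_rot: [-180.0, 0.0, 29.7]
wrist_force: [-0.1, 0.4, -1.2]
opening: 0.0122
```

```bash
python3 -c "
from h import *
p=bot.camera('wrist');save(p,'w4');np.save('w4.npy',p,allow_pickle=True);cmd([.435,.085,.2],30)
cv2.imwrite('pics/w4z.png',cv2.resize(cv2.cvtColor(p['image'],4)[50:200,230:430],(800,600),interpolation=2))
for n in ['spindle_tip','dial','knob','closed_mark']:  print([(r['p'],r['box']) for r in bot.regions_of(p,n)])
"
```

```text
t 5.95 pos [0.4375 0.08   0.1999] rot [-179.9998   -0.0019   29.6702] F [ 0.2647  0.2165 -2.7144] op 0.012065979392441173
dr [-0.     -0.     -0.0058] xyz [ 0.0072 -0.1394 -0.0022]
[(0.88, [278.2, 91.3, 332.9, 182.7])]
[(0.63, [279.6, 93.6, 333.7, 183.0]), (0.45, [326.2, 233.4, 81.8, 123.7])]
[(0.83, [325.9, 232.5, 89.9, 124.3])]
[(0.88, [278.5, 92.6, 333.6, 178.5])]
```

View pics/w4.png

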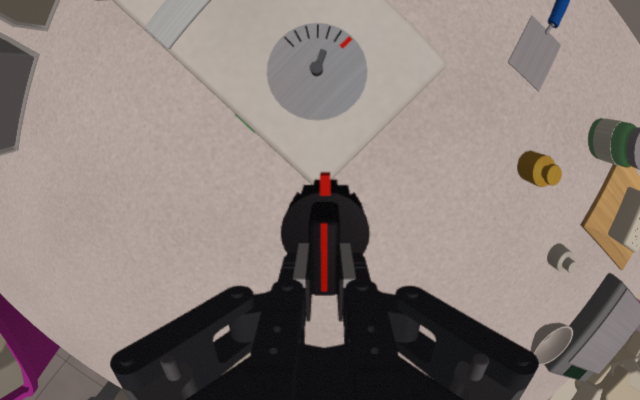

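View pics/w4z.png

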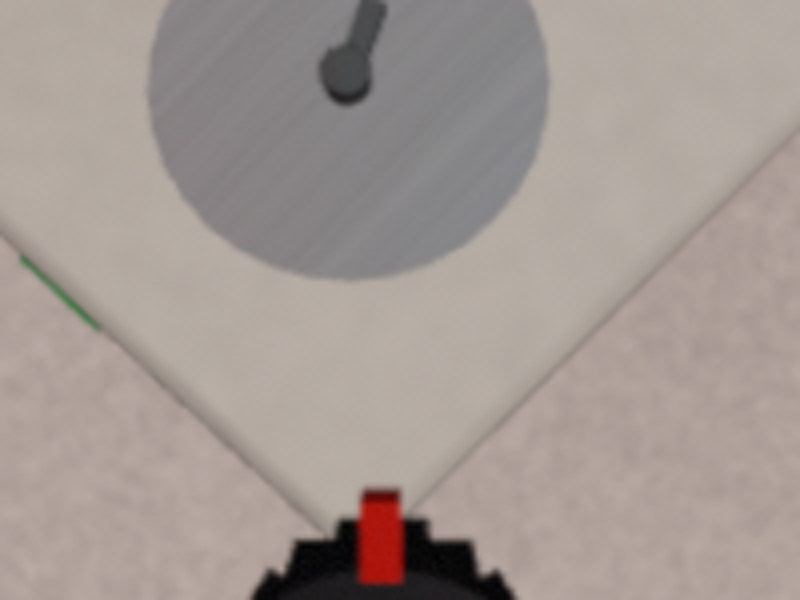

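```bash
python3 -c "
import cv2
i=cv2.imread('pics/w4.png');cv2.imwrite('pics/w4y.png',cv2.resize(i[15:125,260:375],None,fx=5,fy=5,interpolation=2))"
```

```text
(no output)
```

View pics/w4y.png

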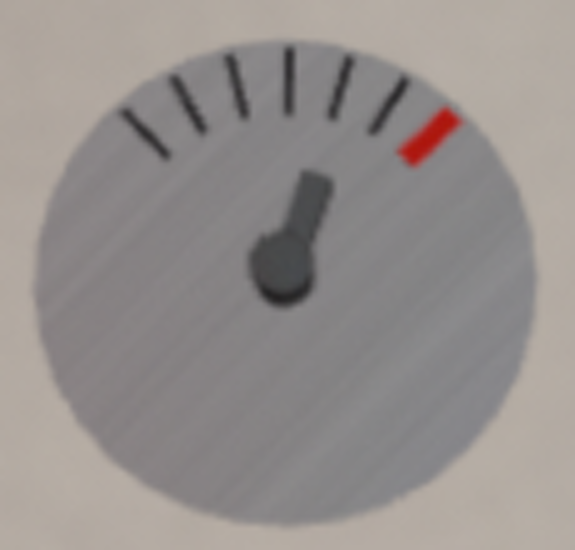

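```bash
cat > d.py <<'E'
from h import *
import sys
def ana(p,f,rim,top,key,mark,nose=None):
    P=np.array([f(*r,.06)[:2] for r in rim]);A=np.c_[2*P,np.ones(len(P))]
    s=np.linalg.lstsq(A,(P**2).sum(1),rcond=None)[0];c=s[:2];print('rimfit',c,np.sqrt(s[2]+c@c))
    t=f(*top,.089)[:2];k=f(*key,.076)[:2];m=f(*mark,.06)[:2]
    an=lambda a,b:np.degrees(np.arctan2(*(a-b)[::-1]))
    print('top',t);print('mark',m,'dist',np.linalg.norm(m-c),np.linalg.norm(m-t),'az',an(m,c),an(m,t))
    print('key',k,'dist',np.linalg.norm(k-c),np.linalg.norm(k-t),'az',an(k,c),an(k,t))
    return c,t
if __name__=='__main__':
    p=np.load('w4.npy',allow_pickle=True).item()
    f=lambda x,y,z:atz(p,260+x/5-.4,15+y/5-.4,z,True)
    ana(p,f,[(34,285),(537,283),(288,40),(288,525),(113,456),(465,455)],(283,262),(319,174),(431,137))
    # in-hand: nose tip (325,172.5) z=.2-.041+.031 ; TCP
    o=bot.get_obs();R=Ro.from_euler('xyz',o['tcp_rot'],degrees=True)
    z=o['ee_pos'][2]
    for u,v,h in [(325,172.5,.031),(325,222,.07),(324,291,.07),(283,230,.036),(369,230,.036)]: print(R.inv().apply(atz(p,u,v,z-.041+h,True)-o['ee_pos'])*1000)
E
python3 d.py
```

```text
rimfit [0.5326 0.1415] 0.04987900047776894
top [0.5324 0.1412]
mark [0.5723 0.1312] dist 0.04101373942473141 0.041125730835045365 az -14.53791702848675 -14.139123881607754
key [0.5519 0.145 ] dist 0.0196271027622 0.01984886002755322 az 10.20424870287879 10.82058132098492
[37.408   1.6093 10.0012]
[ 20.9853   1.468  -28.9993]
[-20.1663   0.9329 -29.0006]
[  2.0718 -24.5981   4.9995]
[ 1.983  29.076   5.0007]
```

```bash
python3 -c "
from h import *
cmd([.5319,.1424,.155],11.2)"
```

```text
t 6.15 pos [0.4375 0.0804 0.1999] rot [179.9987  -0.0017  29.7072] F [-0.5355  0.33   -0.8864] op 0.011981512559674634
dr [ 0.    -0.     0.323] xyz [ 2.8192 -0.1769  1.1229]
```

Call:
{"name": "step_arm", "arguments": {
  "dr": [
    [0,0,0.12],
    [0,0,0.24],
    [0,0,0.323],
    [0,0,0.323],
    [0,0,0.323],
    [0,0,0.323],
    [0,0,0.323],
    [0,0,0.323]
  ],
  "xyz": [
    [1.0,-0.1,0],
    [2.0,-0.18,0.2],
    [2.82,-0.18,0.5],
    [2.82,-0.18,0.8],
    [2.82,-0.18,1.12],
    [2.82,-0.18,1.12],
    [2.82,-0.18,1.12],
    [2.82,-0.18,1.12]
  ],
  "gripper": [0,0,0,0,0,0,0,0]
}}

```text
time: 6.95
ee_pos: [0.5355, 0.1256, 0.1564]
tcp_rot: [-179.2, -0.1, 12.8]
wrist_force: [0.4, 0.8, -1.7]
opening: 0.0125
```

```bash
python3 -c "
from h import *
cmd([.5319,.1424,.125],11.2)
a=bot.camera('scene');b=bot.camera('side')
A=cv2.resize(cv2.cvtColor(a['image'],4)[80:200,340:440],(500,600),interpolation=2);cv2.imwrite('pics/s5.png',A)
B=cv2.resize(cv2.cvtColor(b['image'],4)[210:330,250:350],(500,600),interpolation=2);cv2.imwrite('pics/d5.png',B)
"
```

```text
t 6.95 pos [0.5355 0.1256 0.1564] rot [-179.23     -0.0897   12.8124] F [ 0.3934  0.8323 -1.6736] op 0.012495744498921319
dr [-0.0135 -0.0014  0.0282] xyz [ 0.0039 -0.4201  0.7896]
```

View pics/s5.png

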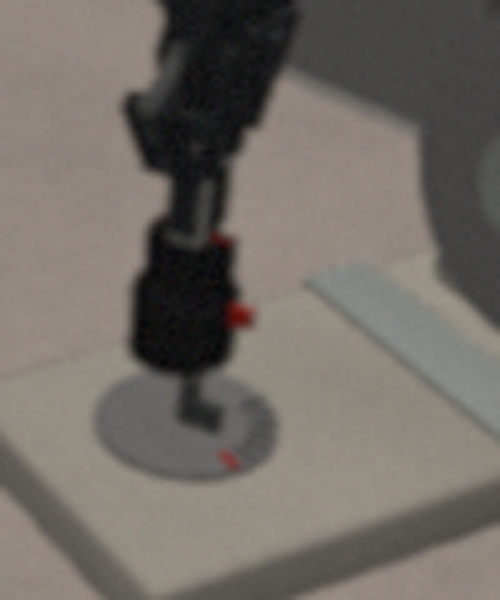

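View pics/d5.png

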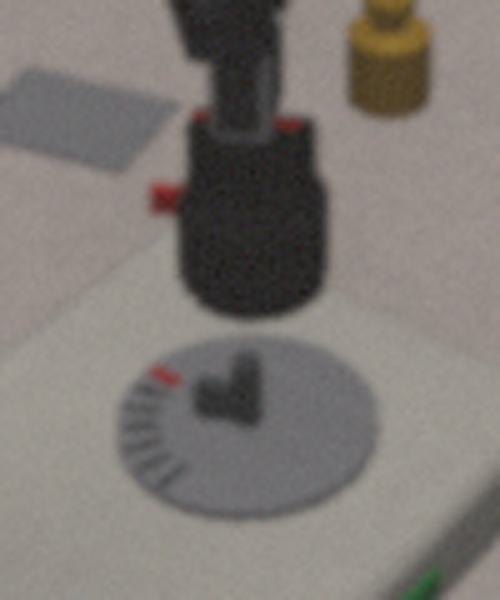

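```bash
python3 -c "
from h import *
o=bot.get_obs();print(o['qd'],o['q'])
cmd([.5319,.1424,.155],11.2)"
```

```text
[-0.093   0.3735 -0.0197 -0.1748 -0.135  -0.0331] [ 12.7565   4.1807   4.0788  89.8012   0.7709 179.9432]
t 7.05 pos [0.5358 0.1256 0.1563] rot [-179.2292   -0.0978   12.8132] F [ 0.3351  0.6031 -0.7144] op 0.011698983493612227
dr [-0.0135 -0.0015  0.0282] xyz [-0.0009 -0.43    0.038 ]
```

```bash
python3 -c "
from h import *
cmd([.44,-.09,.155],20)"
```

```text
t 7.05 pos [0.5358 0.1256 0.1563] rot [-179.2292   -0.0978   12.8132] F [ 0.3351  0.6031 -0.7144] op 0.011698983493612227
dr [-0.0133 -0.0025 -0.1254] xyz [-3.5297  4.7253 -0.0374]
```

Call:
{"name": "step_arm", "arguments": {
  "dr": [
    [0,0,-0.1],
    [-0.0133,-0.0025,-0.125],
    [-0.0133,-0.0025,-0.125],
    [-0.0133,-0.0025,-0.125],
    [-0.0133,-0.0025,-0.125],
    [-0.0133,-0.0025,-0.125],
    [-0.0133,-0.0025,-0.125],
    [-0.0133,-0.0025,-0.125]
  ],
  "xyz": [
    [-0.3,0.4,-0.1],
    [-1.0,1.3,-0.1],
    [-1.7,2.3,-0.1],
    [-2.4,3.3,-0.1],
    [-3.1,4.2,-0.1],
    [-3.5,4.7,-0.1],
    [-3.5,4.7,-0.1],
    [-3.5,4.7,-0.1]
  ],
  "gripper": [0,0,0,0,0,0,0,0]
}}

```text
time: 7.85
ee_pos: [0.4409, -0.0892, 0.1573]
tcp_rot: [180.0, 0.0, 19.9]
wrist_force: [-0.2, 1.0, -0.5]
opening: 0.0118
```

```bash
python3 -c "
from h import *
p=bot.camera('wrist');save(p,'w6')
cmd([.44,-.09,.042],20)"
```

```text
t 7.9 pos [ 0.4412 -0.0886  0.1571] rot [179.9945   0.041   19.9537] F [ 0.1069  0.171  -2.1728] op 0.012075562927416263
dr [ 0.0001  0.0007 -0.0008] xyz [-0.0372  0.0224  2.8775]
```

View pics/w6.png

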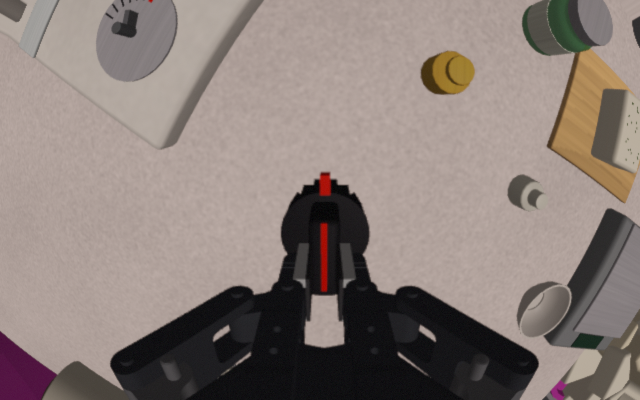

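Call:
{"name": "step_arm", "arguments": {
  "dr": [
    [0,0,0],
    [0,0,0],
    [0,0,0],
    [0,0,0],
    [0,0,0],
    [0,0,0],
    [0,0,0],
    [0,0,0]
  ],
  "xyz": [
    [0,0,0.5],
    [0,0,1.2],
    [0,0,1.8],
    [0,0,2.3],
    [0,0,2.65],
    [0,0,2.8],
    [0,0,2.86],
    [0,0,2.86]
  ],
  "gripper": [0,0,0,0,0,0,0,0]
}}

```text
time: 8.7
ee_pos: [0.4411, -0.0887, 0.0427]
tcp_rot: [180.0, 0.1, 20.0]
wrist_force: [-0.2, 0.1, -1.9]
opening: 0.012
```

```bash
python3 -c "
from h import *
cmd([.44,-.09,.041],20)"
```

```text
t 8.7 pos [ 0.4411 -0.0887  0.0427] rot [179.9944   0.0707  19.9914] F [-0.1504  0.0782 -1.9388] op 0.012035376595338076
dr [ 0.0001  0.0012 -0.0001] xyz [-0.0359  0.0206  0.0428]
```

Lower 1.5 mm more, release, rise.

Call:
{"name": "step_arm", "arguments": {
  "dr": [
    [0,0,0],
    [0,0,0],
    [0,0,0],
    [0,0,0],
    [0,0,0],
    [0,0,0],
    [0,0,0],
    [0,0,0]
  ],
  "xyz": [
    [0,0,0.02],
    [0,0,0.04],
    [0,0,0.04],
    [0,0,0.04],
    [0,0,0.04],
    [0,0,0.04],
    [0,0,0.04],
    [0,0,0.04]
  ],
  "gripper": [0,0,0,0.5,1,1,1,1]
}}

```text
time: 9.5
ee_pos: [0.4406, -0.0889, 0.0406]
tcp_rot: [-180.0, 0.1, 20.0]
wrist_force: [0.3, 0.6, 0.5]
opening: 0.0828
```

Call:
{"name": "step_arm", "arguments": {
  "dr": [
    [0,0,0],
    [0,0,0],
    [0,0,0],
    [0,0,0],
    [0,0,-0.15],
    [0,0,-0.3],
    [0,0,-0.45],
    [0,0,-0.6]
  ],
  "xyz": [
    [0,0,-0.3],
    [0,0,-1.0],
    [0,0,-1.8],
    [0,0,-2.6],
    [0,0,-3.0],
    [0,0,-3.2],
    [0,0,-3.2],
    [0,0,-3.2]
  ],
  "gripper": [1,1,1,1,1,1,1,1]
}}

```text
time: 10.3
ee_pos: [0.4411, -0.0889, 0.17]
tcp_rot: [180.0, 0.0, 54.7]
wrist_force: [0.2, 0.4, -1.0]
opening: 0.0855
```

```bash
python3 -c "
from h import *
cmd([.44+.065,-.089+.024,.175],54)
p=bot.camera('wrist');save(p,'w7')
"
```

```text
t 10.3 pos [ 0.4411 -0.0889  0.17  ] rot [179.9941   0.044   54.7059] F [ 0.178   0.4397 -0.9909] op 0.08550964334058409
dr [0.0001 0.0008 0.0123] xyz [ 1.4095  0.9581 -0.1268]
```

View pics/w7.png

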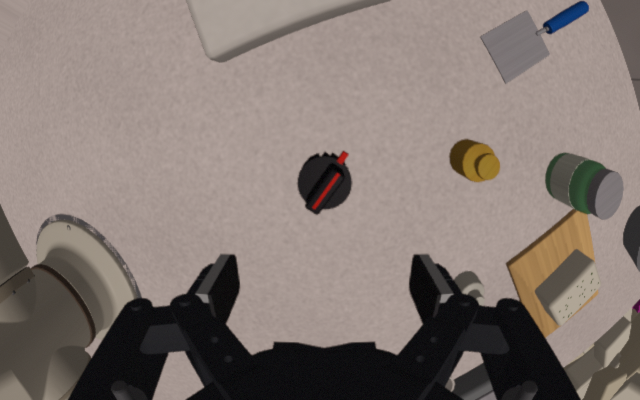

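Call:
{"name": "step_arm", "arguments": {
  "dr": [
    [0,0,-0.15],
    [0,0,-0.3],
    [0,0,-0.45],
    [0,0,-0.6],
    [0,0,-0.75],
    [0,0,-0.9],
    [0,0,-1.05],
    [0,0,-1.2]
  ],
  "xyz": [
    [0,0,0],
    [0,0,0],
    [0,0,0],
    [0,0,0],
    [0,0,0],
    [0,0,0],
    [0,0,0],
    [0,0,0]
  ],
  "gripper": [1,1,1,1,1,1,1,1]
}}

```text
time: 11.15
ee_pos: [0.4409, -0.0888, 0.1693]
tcp_rot: [-179.9, -0.0, 123.3]
wrist_force: [0.3, 1.1, -0.6]
opening: 0.0857
```

Call:
{"name": "step_arm", "arguments": {
  "dr": [
    [0,0,-0.15],
    [0,0,-0.3],
    [0,0,-0.45],
    [0,0,-0.6],
    [0,0,-0.75],
    [0,0,-0.9],
    [0,0,-1.05],
    [0,0,-1.2]
  ],
  "xyz": [
    [0,0,0],
    [0,0,0],
    [0,0,0],
    [0,0,0],
    [0,0,0],
    [0,0,0],
    [0,0,0],
    [0,0,0]
  ],
  "gripper": [1,1,1,1,1,1,1,1]
}}

```text
time: 11.95
ee_pos: [0.4409, -0.0888, 0.1693]
tcp_rot: [-180.0, -0.1, -168.0]
wrist_force: [-0.2, 0.4, -0.5]
opening: 0.0857
```

```bash
python3 k.py;python3 -c "
from h import *
print(bot.get_obs()['q'])
cmd([.4405,-.0889,.041],199.5)"
```

```text
[(0.79, [324.0, 181.9, 56.7, 66.1]), (0.61, [508.7, 297.6, 255.1, 204.7])]
[[319 172  11  44 156]] [[323.0833 193.7756]]
yaw -159.34715587600036 mean [ 0.4445 -0.0892] ext -0.02110700504963742 0.02082068876425478
267 115
t 12.05 pos [ 0.4409 -0.0888  0.1692] rot [-179.9869   -0.0796 -168.1589] F [-0.3213  0.0095  0.3585] op 0.08536479610468788
dr [ 0.002  -0.0005 -2.9349] xyz [10.3267  4.4363  4.244 ]
[-11.3603  -9.1896  -7.3851  91.8725  -0.0434 -23.2013]
t 12.05 pos [ 0.4409 -0.0888  0.1692] rot [-179.9869   -0.0796 -168.1589] F [-0.3213  0.0095  0.3585] op 0.08536479610468788
dr [-0.0001 -0.0014 -0.1337] xyz [0.006  0.0011 3.2057]
```

View pics/kk.png

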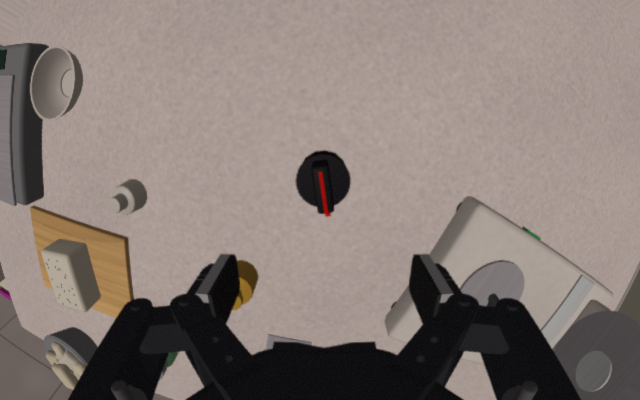

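Call:
{"name": "step_arm", "arguments": {
  "dr": [
    [0,0,-0.142],
    [0,0,-0.142],
    [0,0,-0.142],
    [0,0,-0.142],
    [0,0,-0.142],
    [0,0,-0.142],
    [0,0,-0.142],
    [0,0,-0.142]
  ],
  "xyz": [
    [0,0,0.3],
    [0,0,0.9],
    [0,0,1.6],
    [0,0,2.3],
    [0,0,2.8],
    [0,0,3.1],
    [0,0,3.2],
    [0,0,3.2]
  ],
  "gripper": [1,1,1,1,1,1,1,1]
}}

```text
time: 12.85
ee_pos: [0.4407, -0.0889, 0.0409]
tcp_rot: [180.0, -0.1, -160.1]
wrist_force: [-0.1, 0.6, 0.0]
opening: 0.0853
```

```bash
python3 -c "
from h import *
cmd([.4405,-.0889,.041],200)
p=bot.camera('wrist');save(p,'w8')
"
```

```text
t 12.85 pos [ 0.4407 -0.0889  0.0409] rot [ 179.9887   -0.1006 -160.1246] F [-0.1387  0.6415  0.0117] op 0.08532337440510715
dr [ 0.0002 -0.0018 -0.0022] xyz [ 0.0059  0.0021 -0.0017]
```

View pics/w8.png

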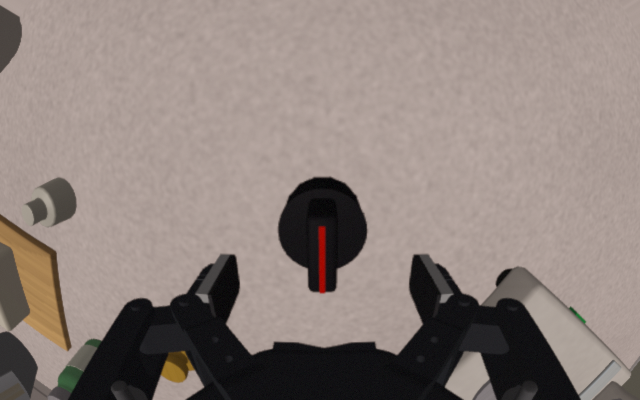

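Call:
{"name": "step_arm", "arguments": {
  "dr": [
    [0,0,0],
    [0,0,0],
    [0,0,0],
    [0,0,0],
    [0,0,0],
    [0,0,0],
    [0,0,0],
    [0,0,0]
  ],
  "xyz": [
    [0,0,0],
    [0,0,0],
    [0,0,0],
    [0,0,0],
    [0,0,0],
    [0,0,0],
    [0,0,0],
    [0,0,0]
  ],
  "gripper": [0,0,0,0,0,0,0,0],
  "squeeze": 40
}}

```text
time: 13.7
ee_pos: [0.4409, -0.089, 0.0408]
tcp_rot: [-180.0, -0.1, -160.0]
wrist_force: [0.8, -1.8, 3.4]
opening: 0.0127
```

```bash
python3 -c "
from h import *
p=bot.camera('wrist');save(p,'w9');np.save('w9.npy',p,allow_pickle=True)
cmd([.5319,.1424,.16],200)
o=bot.get_obs();R=Ro.from_euler('xyz',o['tcp_rot'],degrees=True)
cv2.imwrite('pics/w9z.png',cv2.resize(cv2.cvtColor(p['image'],4)[170:310,260:390],None,fx=4,fy=4,interpolation=2))
"
```

```text
t 13.75 pos [ 0.4409 -0.089   0.0408] rot [-179.9885   -0.0795 -160.0066] F [-0.1122 -1.7867  4.1136] op 0.012871928046492637
dr [-0.0002 -0.0014 -0.0001] xyz [-4.112   4.6578 -2.9858]
```

View pics/w9z.png

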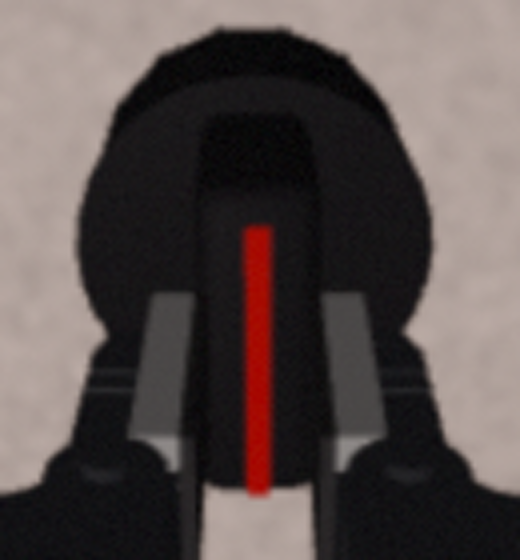

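```bash
cat > ih.py <<'E'
from h import *
def ih(p,pts,dz=.041):
    o=bot.get_obs();R=Ro.from_euler('xyz',o['tcp_rot'],degrees=True)
    for u,v,h in pts: print(R.inv().apply(atz(p,u,v,o['ee_pos'][2]-dz+h,True)-o['ee_pos'])*1000)
E
python3 -c "
from ih import *
p=np.load('w9.npy',allow_pickle=True).item()
ih(p,[(324.1,226.6,.07),(324.4,292.9,.07),(279.2,230,.036),(367.6,230,.036),(322,188.4,.036),(322,176.5,.0)])
"
```

```text
[ 17.5735  -0.3431 -28.9756]
[-22.4743  -0.1743 -29.0312]
[  0.994  -28.4082   5.0071]
[ 1.0059 26.8445  4.996 ]
[27.8866 -1.5835  5.039 ]
[26.6042 -1.8155 41.0373]
```

```bash
python3 -c "
from h import *
cmd([.635,.162,.195],191)
"
```

```text
t 13.75 pos [ 0.4409 -0.089   0.0408] rot [-179.9885   -0.0795 -160.0066] F [-0.1122 -1.7867  4.1136] op 0.012871928046492637
dr [-0.0003 -0.0014  0.157 ] xyz [-6.7005  4.2368 -3.8643]
```

Call:
{"name": "step_arm", "arguments": {
  "dr": [
    [0,0,0],
    [0,0,0],
    [0,0,0],
    [0,0,0],
    [0,0,0.05],
    [0,0,0.1],
    [0,0,0.157],
    [0,0,0.157]
  ],
  "xyz": [
    [0,0,-0.6],
    [0,0,-1.7],
    [0,0,-2.8],
    [-0.4,0.3,-3.6],
    [-1.2,0.8,-3.86],
    [-2.1,1.3,-3.86],
    [-3.0,1.9,-3.86],
    [-3.9,2.5,-3.86]
  ],
  "gripper": [0,0,0,0,0,0,0,0]
}}

```text
time: 14.55
ee_pos: [0.5539, 0.0601, 0.1942]
tcp_rot: [180.0, -0.2, -169.1]
wrist_force: [0.2, -0.9, -1.0]
opening: 0.0123
```

```bash
python3 -c "
from h import *
cmd([.635,.162,.195],191)
"
```

```text
t 14.55 pos [0.5539 0.0601 0.1942] rot [ 179.9835   -0.152  -169.1256] F [ 0.1622 -0.8823 -1.004 ] op 0.012291016669528922
dr [ 0.0003 -0.0027 -0.0022] xyz [-2.4717  2.1204 -0.0256]
```

Call:
{"name": "step_arm", "arguments": {
  "dr": [
    [0,0,0],
    [0,0,0],
    [0,0,0],
    [0,0,0],
    [0,0,0],
    [0,0,0],
    [0,0,0],
    [0,0,0]
  ],
  "xyz": [
    [-0.7,0.6,0],
    [-1.4,1.2,0],
    [-2.0,1.8,0],
    [-2.4,2.1,0],
    [-2.4,2.1,0],
    [-2.4,2.1,0],
    [-2.4,2.1,0],
    [-2.4,2.1,0]
  ],
  "gripper": [0,0,0,0,0,0,0,0]
}}

```text
time: 15.35
ee_pos: [0.6312, 0.1585, 0.1949]
tcp_rot: [-180.0, -0.1, -169.0]
wrist_force: [0.8, 0.1, -1.3]
opening: 0.0128
```

```bash
python3 -c "
from h import *
cmd([.635,.162,.195],191)
p=bot.camera('wrist');save(p,'w10');np.save('w10.npy',p,allow_pickle=True)
im=cv2.cvtColor(p['image'],4)
cv2.imwrite('pics/w10y.png',cv2.resize(im[15:125,260:390],None,fx=5,fy=5,interpolation=2))
cv2.imwrite('pics/w10z.png',cv2.resize(im[170:310,260:390],None,fx=4,fy=4,interpolation=2))
"
```

```text
t 15.35 pos [0.6312 0.1585 0.1949] rot [-179.998    -0.0939 -169.0477] F [ 0.7943  0.134  -1.3002] op 0.01284557563179354
dr [-0.     -0.0016 -0.0008] xyz [-0.111   0.0683 -0.0018]
```

View pics/w10.png

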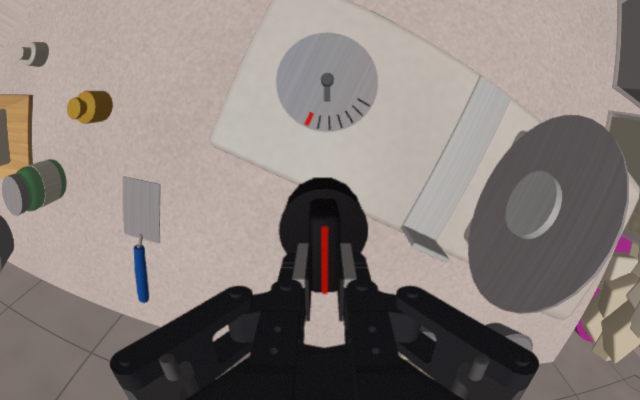

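View pics/w10y.png

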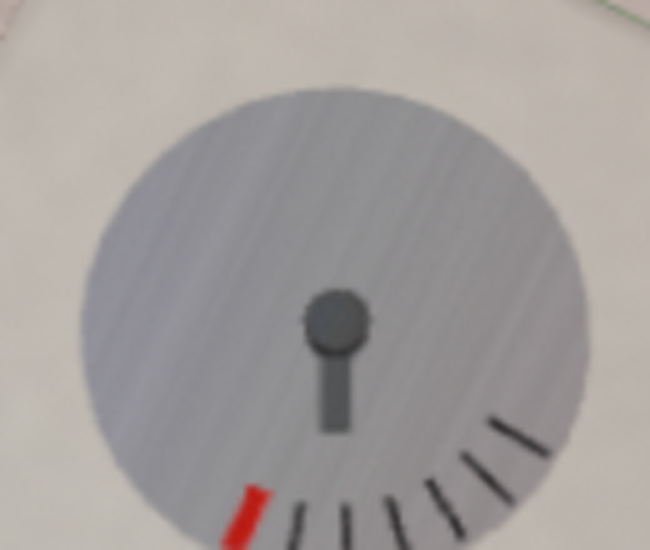

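View pics/w10z.png

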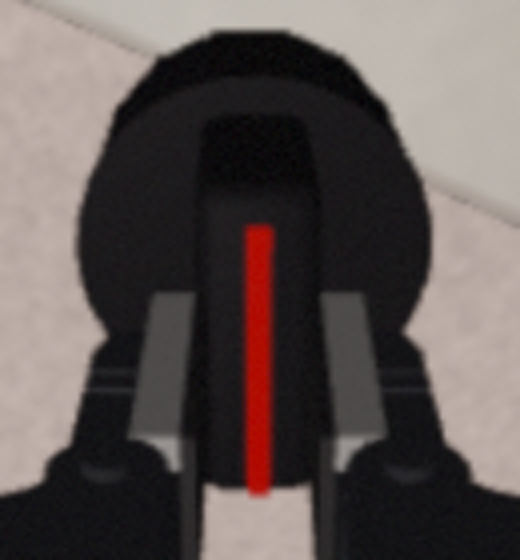

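```bash
python3 -c "
from d import *
from ih import ih
p=np.load('w10.npy',allow_pickle=True).item()
f=lambda x,y,z:atz(p,260+x/5-.4,15+y/5-.4,z,True)
c,t=ana(p,f,[(81,330),(590,340),(338,88),(150,168),(513,152)],(337,322),(335,433),(245,519))
o=bot.get_obs();R=Ro.from_euler('xyz',o['tcp_rot'],degrees=True)
for s in (c,t): print('spindle in tool mm',R.inv().apply(np.r_[s,.089]-o['ee_pos'])*1000)
print('key meas az rel tool', )
ih(p,[(324.1+.2,226.4,.07),(324.4,292.9,.07),(279,230,.036),(367.6,230,.036)])
print(proj(p,[.6,.15,.1],True))
"
```

```text
rimfit [0.5319 0.142 ] 0.04983490558685203
top [0.5325 0.1418]
mark [0.5718 0.1313] dist 0.041339870359132766 0.04069964320105824 az -15.023240112274436 -14.903700436116893
key [0.552  0.1453] dist 0.02037179495762041 0.019826180108385615 az 9.292589772822776 10.278216433517047
spindle in tool mm [100.5282   2.6703 106.1804]
spindle in tool mm [ 99.9898   2.3134 106.1797]
key meas az rel tool
[ 17.7348  -0.1785 -28.9758]
[-22.3904  -0.1089 -29.0307]
[  1.0592 -28.4474   5.0011]
[ 1.0642 26.9022  5.0018]
(np.float64(321.547366541539), np.float64(156.0920076812448))
```

```bash
python3 -c "
from h import *
cmd([.5314,.1418,.137],190.3)
"
```

```text
t 15.4 pos [0.6312 0.1586 0.195 ] rot [ 179.9993   -0.0784 -169.046 ] F [ 0.7734  0.5795 -1.8013] op 0.01221006709055902
dr [ 0.     -0.0014  0.0114] xyz [2.5282 0.0631 1.4545]
```

Call:
{"name": "step_arm", "arguments": {
  "dr": [
    [0,0,0.011],
    [0,0,0.011],
    [0,0,0.011],
    [0,0,0.011],
    [0,0,0.011],
    [0,0,0.011],
    [0,0,0.011],
    [0,0,0.011]
  ],
  "xyz": [
    [0.8,0.03,0],
    [1.7,0.06,0],
    [2.53,0.06,0.2],
    [2.53,0.06,0.6],
    [2.53,0.06,1.0],
    [2.53,0.06,1.3],
    [2.53,0.06,1.45],
    [2.53,0.06,1.45]
  ],
  "gripper": [0,0,0,0,0,0,0,0]
}}

```text
time: 16.2
ee_pos: [0.5313, 0.142, 0.1361]
tcp_rot: [-180.0, -0.2, -169.6]
wrist_force: [-0.5, -0.5, -1.3]
opening: 0.0128
```

```bash
cat > v.py <<'E'
from h import *
import sys
n=sys.argv[1]
a=bot.camera('scene');b=bot.camera('side')
A=cv2.resize(cv2.cvtColor(a['image'],4)[90:190,340:420],(480,600),interpolation=2)
B=cv2.resize(cv2.cvtColor(b['image'],4)[230:330,260:313],(318,600),interpolation=2)
cv2.imwrite(f'pics/{n}.png',np.hstack([A,B]))
np.save('a.npy',a,allow_pickle=True);np.save('b.npy',b,allow_pickle=True)
E
python3 v.py v11; python3 -c "
from h import *
cmd([.5314,.1418,.121],190.3)"
```

```text
t 16.3 pos [0.5319 0.1423 0.1372] rot [-179.9998   -0.0826 -169.6393] F [ 0.6762 -0.3211 -1.5567] op 0.012347525080028458
dr [-0.     -0.0014  0.0011] xyz [ 0.0135 -0.0096  0.4049]
```

View pics/v11.png

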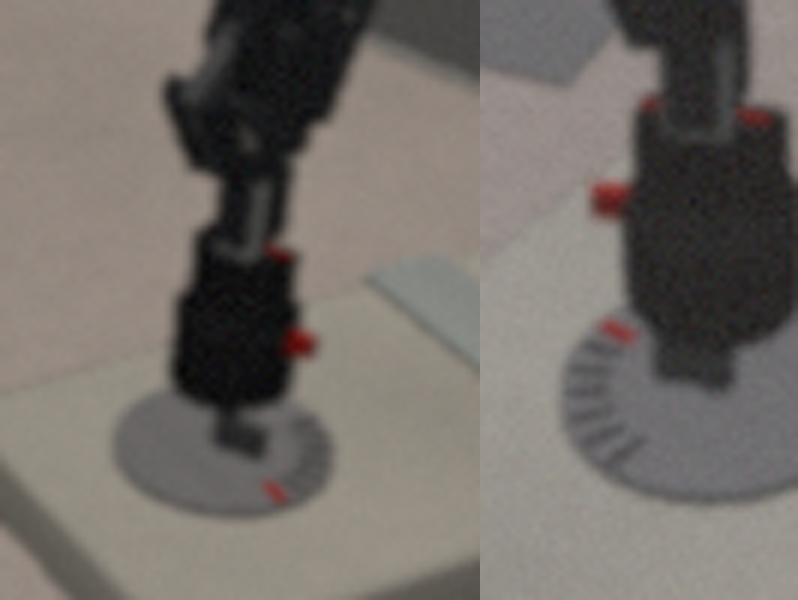

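Call:
{"name": "step_arm", "arguments": {
  "dr": [
    [0,0,0],
    [0,0,0],
    [0,0,0],
    [0,0,0],
    [0,0,0],
    [0,0,0],
    [0,0,0],
    [0,0,0]
  ],
  "xyz": [
    [0.01,-0.01,0.06],
    [0.01,-0.01,0.12],
    [0.01,-0.01,0.16],
    [0.01,-0.01,0.19],
    [0.01,-0.01,0.21],
    [0.01,-0.01,0.23],
    [0.01,-0.01,0.25],
    [0.01,-0.01,0.25]
  ],
  "gripper": [0,0,0,0,0,0,0,0]
}}

```text
time: 17.1
ee_pos: [0.5313, 0.1418, 0.1267]
tcp_rot: [-180.0, -0.1, -169.6]
wrist_force: [0.3, -0.6, -1.2]
opening: 0.0124
```

Call:
{"name": "step_arm", "arguments": {
  "dr": [
    [0,0,0],
    [0,0,0],
    [0,0,0],
    [0,0,0],
    [0,0,0],
    [0,0,0],
    [0,0,0],
    [0,0,0]
  ],
  "xyz": [
    [0,0,0.04],
    [0,0,0.08],
    [0,0,0.12],
    [0,0,0.15],
    [0,0,0.17],
    [0,0,0.19],
    [0,0,0.21],
    [0,0,0.22]
  ],
  "gripper": [0,0,0,0,0,0,0,0]
}}

```text
time: 17.9
ee_pos: [0.5313, 0.1418, 0.1179]
tcp_rot: [-180.0, -0.1, -169.6]
wrist_force: [0.3, 0.3, -1.3]
opening: 0.0125
```

```bash
python3 -c "
from h import *
cmd([.5314,.1418,.113],190.3);print(bot.get_obs()['torque'])"
```

```text
t 17.9 pos [0.5313 0.1418 0.1179] rot [-179.9968   -0.1056 -169.6307] F [ 0.3097  0.3067 -1.2917] op 0.01247223485261934
dr [-0.0001 -0.0018  0.0012] xyz [-0.0029 -0.0005  0.122 ]
[ 0.0011 -0.0692  0.0169]
```

Call:
{"name": "step_arm", "arguments": {
  "dr": [
    [0,0,0],
    [0,0,0],
    [0,0,0],
    [0,0,0],
    [0,0,0],
    [0,0,0],
    [0,0,0],
    [0,0,0]
  ],
  "xyz": [
    [0,0,0.01],
    [0,0,0.02],
    [0,0,0.03],
    [0,0,0.04],
    [0,0,0.05],
    [0,0,0.06],
    [0,0,0.06],
    [0,0,0.06]
  ],
  "gripper": [0,0,0,0,0,0,0,0]
}}

```text
time: 18.7
ee_pos: [0.5313, 0.1418, 0.1155]
tcp_rot: [-180.0, -0.1, -169.6]
wrist_force: [-0.5, 0.1, -1.6]
opening: 0.0126
```

Call:
{"name": "step_arm", "arguments": {
  "dr": [
    [0,0,0],
    [0,0,0],
    [0,0,0],
    [0,0,0],
    [0,0,0],
    [0,0,0],
    [0,0,0],
    [0,0,0]
  ],
  "xyz": [
    [0,0,0.01],
    [0,0,0.02],
    [0,0,0.03],
    [0,0,0.04],
    [0,0,0.05],
    [0,0,0.06],
    [0,0,0.06],
    [0,0,0.06]
  ],
  "gripper": [0,0,0,0,0,0,0,0]
}}

```text
time: 19.5
ee_pos: [0.5312, 0.1418, 0.1131]
tcp_rot: [-180.0, -0.1, -169.6]
wrist_force: [-0.4, -0.4, -1.6]
opening: 0.0122
```

Call:
{"name": "step_arm", "arguments": {
  "dr": [
    [0,0,0],
    [0,0,0],
    [0,0,0],
    [0,0,0],
    [0,0,0],
    [0,0,0],
    [0,0,0],
    [0,0,0]
  ],
  "xyz": [
    [0,0,0.03],
    [0,0,0.06],
    [0,0,0.09],
    [0,0,0.12],
    [0,0,0.15],
    [0,0,0.18],
    [0,0,0.21],
    [0,0,0.22]
  ],
  "gripper": [0,0,0,0,0,0,0,0]
}}

```text
time: 20.3
ee_pos: [0.5312, 0.1418, 0.1042]
tcp_rot: [-180.0, -0.1, -169.6]
wrist_force: [0.2, 1.0, -1.0]
opening: 0.0124
```

```bash
python3 v.py v12; python3 -c "
from h import *
cmd([.5314,.1418,.101],190.3);print(bot.get_obs()['torque'])"
```

```text
t 20.4 pos [0.5312 0.1418 0.1042] rot [-179.9961   -0.1172 -169.6326] F [ 0.5491  0.7337 -2.3045] op 0.012443536816919159
dr [-0.0001 -0.002   0.0012] xyz [-0.0051 -0.0007  0.0801]
[ 0.0215 -0.0205  0.0143]
```

View pics/v12.png

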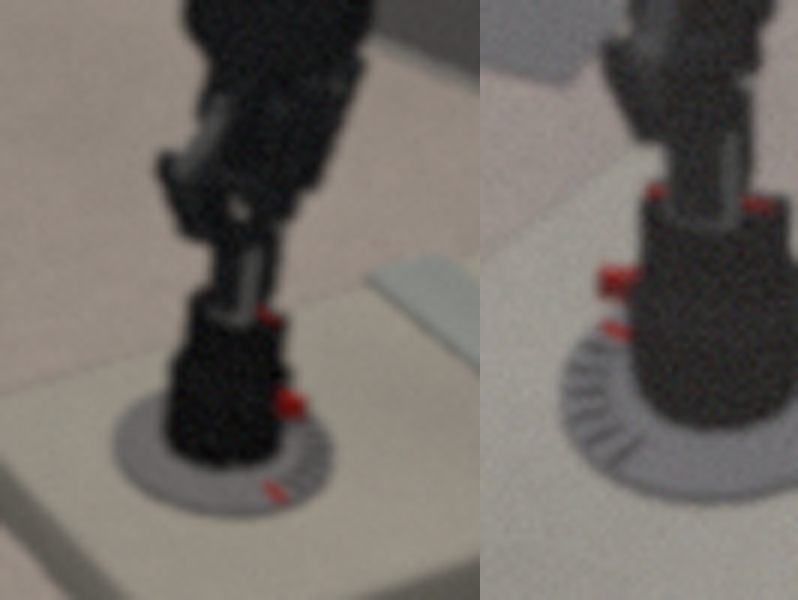

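Call:
{"name": "step_arm", "arguments": {
  "dr": [
    [0,0,0],
    [0,0,0],
    [0,0,0],
    [0,0,0],
    [0,0,0],
    [0,0,0],
    [0,0,0],
    [0,0,0]
  ],
  "xyz": [
    [0,0,0.02],
    [0,0,0.04],
    [0,0,0.05],
    [0,0,0.06],
    [0,0,0.065],
    [0,0,0.07],
    [0,0,0.075],
    [0,0,0.08]
  ],
  "gripper": [0,0,0,0,0,0,0,0]
}}

```text
time: 21.2
ee_pos: [0.5313, 0.1418, 0.1011]
tcp_rot: [-180.0, -0.1, -169.6]
wrist_force: [-0.5, -0.7, -1.1]
opening: 0.013
```

Call:
{"name": "step_arm", "arguments": {
  "dr": [
    [0,0,0],
    [0,0,0],
    [0,0,0],
    [0,0,0],
    [0,0,0],
    [0,0,0],
    [0,0,0],
    [0,0,0]
  ],
  "xyz": [
    [0,0,0.005],
    [0,0,0.01],
    [0,0,0.015],
    [0,0,0.015],
    [0,0,0.02],
    [0,0,0.02],
    [0,0,0.02],
    [0,0,0.02]
  ],
  "gripper": [0,0,0,0,0,0,0,0]
}}

```text
time: 22.0
ee_pos: [0.5315, 0.1418, 0.1007]
tcp_rot: [-180.0, -0.1, -169.6]
wrist_force: [0.8, -2.3, 5.6]
opening: 0.0126
```

```bash
python3 -c "
from h import *
cmd([.5314,.1418,.101],165.5);print(bot.get_obs()['torque'])"
```

```text
t 22.0 pos [0.5315 0.1418 0.1007] rot [-179.988    -0.061  -169.6368] F [ 0.8485 -2.3358  5.5669] op 0.012634656413461398
dr [-0.0004 -0.001   0.4339] xyz [ 0.0023  0.0016 -0.0069]
[-0.2729 -0.1876 -0.0421]
```

Call:
{"name": "step_arm", "arguments": {
  "dr": [
    [0,0,0],
    [0,0,0.06],
    [0,0,0.12],
    [0,0,0.18],
    [0,0,0.24],
    [0,0,0.3],
    [0,0,0.36],
    [0,0,0.4]
  ],
  "xyz": [
    [0,0,-0.01],
    [0,0,-0.01],
    [0,0,-0.01],
    [0,0,-0.01],
    [0,0.005,-0.01],
    [0,0.005,-0.01],
    [-0.005,0.01,-0.01],
    [-0.005,0.01,-0.01]
  ],
  "gripper": [0,0,0,0,0,0,0,0],
  "squeeze": 60
}}

```text
time: 22.8
ee_pos: [0.5311, 0.1429, 0.1007]
tcp_rot: [180.0, -0.1, 167.4]
wrist_force: [-1.1, 1.6, 2.9]
opening: 0.0111
```

```bash
python3 v.py v13; python3 -c "
from h import *
cmd([.5316,.1422,.101],165.5);print(bot.get_obs()['torque'])
p=bot.camera('wrist');save(p,'w13')"
```

```text
t 22.9 pos [0.5312 0.1429 0.1007] rot [179.9869  -0.1302 167.4642] F [-0.5553  2.8333  4.5114] op 0.010942416013192466
dr [ 0.0002 -0.0023  0.0343] xyz [-0.0137 -0.0142 -0.0075]
[0.5631 0.1582 0.2151]
```

View pics/v13.png

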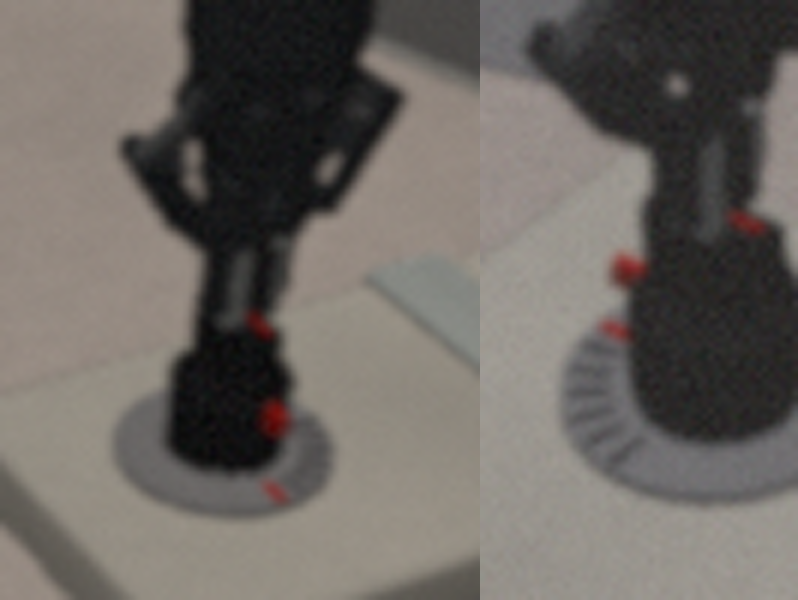

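View pics/w13.png

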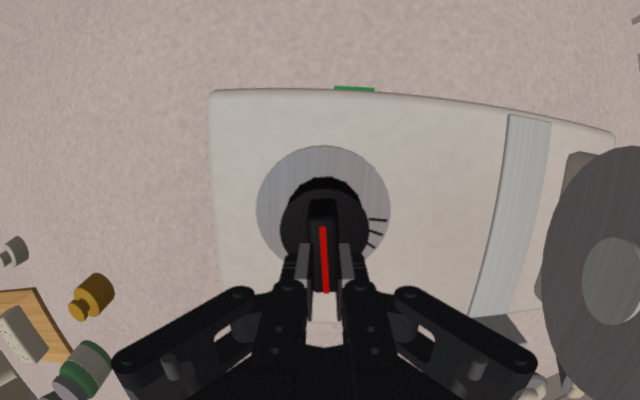

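Call:
{"name": "step_arm", "arguments": {
  "dr": [
    [0,0,0.02],
    [0,0,0.04],
    [0,0,0.06],
    [0,0,0.07],
    [0,0,0.07],
    [0,0,0.07],
    [0,0,0.07],
    [0,0,0.07]
  ],
  "xyz": [
    [0,0,0],
    [0,0,0],
    [0,0,0],
    [0,0,0],
    [0,0,0],
    [0,0,0],
    [0,0,0],
    [0,0,0]
  ],
  "gripper": [0,0,0,0,0,0,0,0]
}}

```text
time: 23.75
ee_pos: [0.5314, 0.1424, 0.1008]
tcp_rot: [-180.0, -0.1, 163.5]
wrist_force: [-0.3, 4.4, 4.4]
opening: 0.0112
```

```bash
python3 -c "
from h import *
cmd([.5316,.1422,.101],165.5);print(bot.get_obs()['torque'])"
```

```text
t 23.75 pos [0.5314 0.1424 0.1008] rot [-179.9668   -0.0866  163.453 ] F [-0.3288  4.3894  4.3839] op 0.011247374191075103
dr [-0.0006 -0.0015 -0.0357] xyz [-0.0054 -0.0029 -0.0041]
[1.134  0.1239 0.2892]
```

Now let go and rise straight up.

Call:
{"name": "step_arm", "arguments": {
  "dr": [
    [0,0,0],
    [0,0,0],
    [0,0,0],
    [0,0,0],
    [0,0,0],
    [0,0,0],
    [0,0,0],
    [0,0,0]
  ],
  "xyz": [
    [0,0,0],
    [0,0,0],
    [0,0,0],
    [0,0,0],
    [0,0,0],
    [0,0,0],
    [0,0,0],
    [0,0,0]
  ],
  "gripper": [0.5,1,1,1,1,1,1,1]
}}

```text
time: 24.55
ee_pos: [0.5314, 0.1423, 0.1008]
tcp_rot: [-180.0, -0.1, 163.4]
wrist_force: [0.1, -0.3, -0.6]
opening: 0.0851
```

Call:
{"name": "step_arm", "arguments": {
  "dr": [
    [0,0,0],
    [0,0,0],
    [0,0,0],
    [0,0,0],
    [0,0,0],
    [0,0,0],
    [0,0,0],
    [0,0,0]
  ],
  "xyz": [
    [0,0,-0.3],
    [0,0,-0.8],
    [0,0,-1.5],
    [0,0,-2.2],
    [-0.5,0,-2.8],
    [-1.0,0,-3.0],
    [-1.5,0,-3.0],
    [-1.5,0,-3.0]
  ],
  "gripper": [1,1,1,1,1,1,1,1]
}}

```text
time: 25.35
ee_pos: [0.5907, 0.1246, 0.2209]
tcp_rot: [-180.0, -0.1, 163.4]
wrist_force: [0.4, -0.7, -0.2]
opening: 0.0849
```

```bash
python3 -c "
from h import *
cmd([.5316,.1422,.101],165.5)
p=bot.camera('wrist');save(p,'w14');np.save('w14.npy',p,allow_pickle=True)
cv2.imwrite('pics/w14z.png',cv2.resize(cv2.cvtColor(p['image'],4)[30:180,230:400],None,fx=4,fy=4,interpolation=2))"; python3 v.py v14
```

```text
t 25.35 pos [0.5907 0.1246 0.2209] rot [-179.956    -0.0548  163.381 ] F [ 0.419  -0.6944 -0.186 ] op 0.08489707142975401
dr [-0.0007 -0.001  -0.037 ] xyz [1.5387 0.0013 2.999 ]
```

View pics/w14.png

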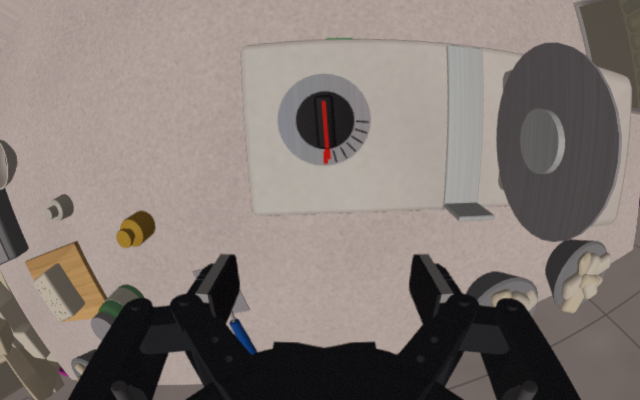

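View pics/w14z.png

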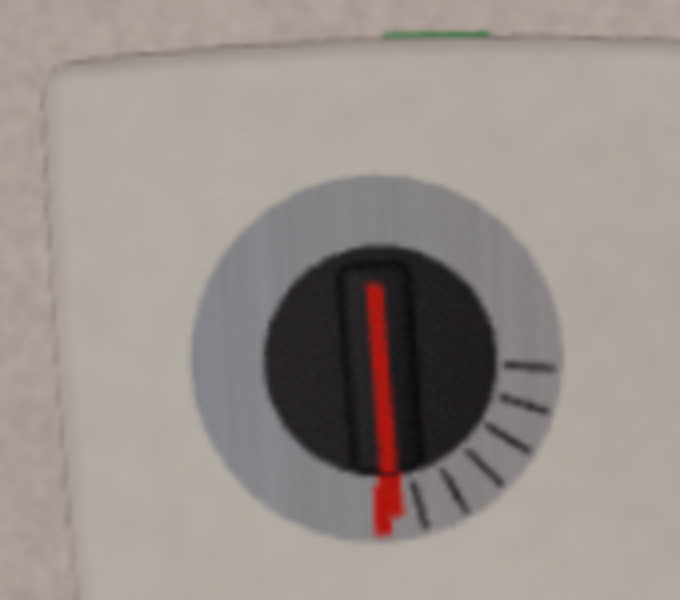

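View pics/v14.png

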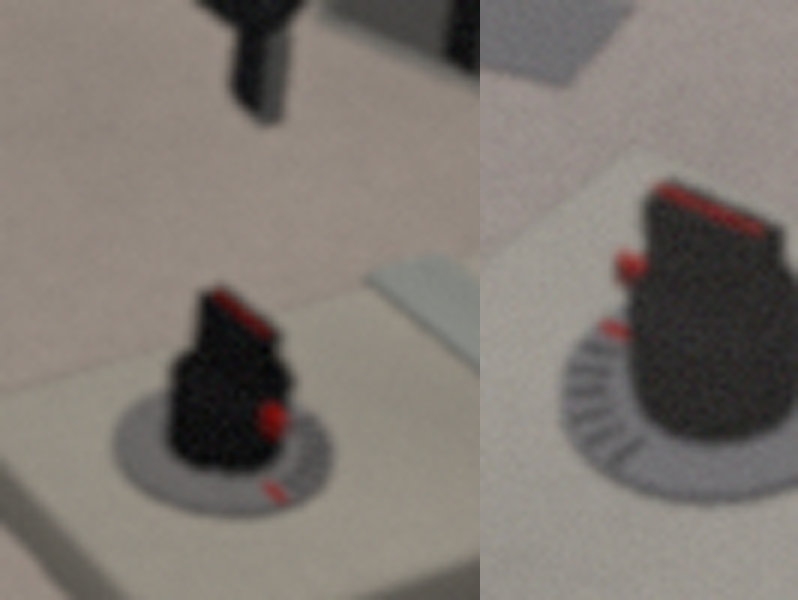

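```bash
python3 -c "
from h import *
p=np.load('w14.npy',allow_pickle=True).item()
f=lambda x,y,z:atz(p,230+x/4-.4,30+y/4-.4,z,True)[:2]
an=lambda a,b:np.degrees(np.arctan2(*(a-b)[::-1]))
A,B=f(374,285,.13),f(390,470,.13);print(an(B,A),(A+B)/2,np.linalg.norm(A-B))
N=f(398,515,.091);M=f(382,535,.06);S=np.array([.5324,.1416]);print(an(N,S),an(M,S),np.linalg.norm(N-S),np.linalg.norm(M-S))
L,R=f(265,358,.094),f(497,358,.094);print((L+R)/2,np.linalg.norm(L-R))
"
```

```text
-11.70599453294565 [0.5332 0.1428] 0.03962447449567789
-8.197591815258829 -14.696429270321412 0.037135478591391366 0.047740687201436795
[0.5305 0.1435] 0.05554862908786439
```

```bash
python3 -c "
from h import *
o=bot.get_obs();print(o['time'],o['qd'],o['wrist_force']);print(bot.job_done())"
```

```text
25.5 [ 0.2767 -0.7279 -0.6942 -0.155  -0.0079 -0.1263] [ 0.1249  0.5714 -0.7994]
the job is handed in; nothing more can be done
None
```

The knob is home on the spindle, turned clockwise to about 3 to 6° short of the red closed mark (the limit is 14°), and released. I handed the job in at 25.5 s; no verdict came back.

**How it went:**
- My first grasp could not turn the knob far enough, because the last joint hit its limit above the dial. I set the knob upright on free counter, gripped it again with the tool turned half round, and went on.
- I measured the key at about 10° in the world frame, 25° anticlockwise of the mark, and lined the slot up with it before lowering. The knob slid over the key without any search turning. The measured wrist force on the way down peaked at about 6 N, when the knob met the dial face.
- The knob slipped about 3.5° in the grip during the turn, so I turned it a little further before letting go.

**Last checks:**
- **Seating:** the fingers ended at 0.1008 m, where a knob on the dial face should put them. The scene and side pictures show it upright on the face.
- **Nose angle:** the two measurements disagreed, −11.7° from the red line on the bar and −8.2° from the nose tip. The mark measured between −14.1° and −15.0°.
- **Position:** the knob measured up to about 3 mm from the spindle axis, against the 5 mm limit. The bore cannot allow that much, so I put it down to camera error.
- **Other things:** the gripper is clear of the knob. I saw nothing else on the counter displaced, but I did not measure the bystanders again at the end.

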